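# Back off a knurled locking ring and send the slide home

### The job

The big knurled locking ring on the bench jig is still nearly tight, cracked loose by no more than about half a turn. Roll a fingertip along its rim, anticlockwise seen from above, until the line on its top comes round to face the fixed pointer for the second time, and leave it there; then push the freed slide by its upright end stop until it is fully home against the ends of its guides. Only push with the fingers, never hard: grasp and lift nothing, and leave everything lying round the jig where it is.

Things in the scene. Friction and masses are not known exactly. Their poses are not given: they have to be found in the camera images.
- jig: Steel jig bolted to the bench. Origin: on the bench under the ring's axis; z up, y along the slide towards its end stop (roughly to the robot's right). Base plate 140 (x) x 155 (y, -75 to +80) with its foot, 32 mm high. Guide strips: tops at z = 44 mm, ends at y = +80 mm. A fixed 17 mm stud rises through the ring to z = 84 mm. Everything of the jig within 90 mm of the axis, but ring and stud, is lower than 45 mm until the slide is pushed.
- lock_ring (a joint): Turn of the knurled ring about the stud, rad, growing anticlockwise from above (loosening). 0 is tight, line facing the pointer; it faces it again at 6.28 (first time) and 12.57 (second). Starts at 0.4 to 3.6; stops at 0 and 18.8. Takes about 0.08 N m (2 N along the rim) and stays where it is left. A skirt under it locks the slide until one and a half turns from tight.
- ring_axis (a point): Point on the ring's vertical axis, 60 mm above the bench (fixed to the jig). The aluminium ring is 94 mm in diameter over 30 upright ridges (2 mm proud, between 4 and 20 mm above its underside), 22 mm high; when tight its underside is at z = 46 mm, its top at z = 68 mm, and it climbs 3 mm a turn.
- ring_mark (a point): Outer part of the line on the ring's top, 36 mm from the axis: a black radial line 26 x 5 mm; turns and climbs with the ring.
- pointer (a point): Fixed pointer: low steel block with a black line on the jig's base, just outside the ring on the jig's +x side (towards the robot); this point lies 55 mm from the axis, 42 mm above the bench.
- slide (a joint): Travel of the slide, m: 0 at the start (end stop far out), 0.040 fully home, end stop against the guide ends. It moves along the jig's -y, towards the ring. Once unlocked it takes about 2 N and stays where it is left; while locked it has about 1 mm of play.
- stop_face (a point): Middle of the outer (+y) face of the slide's upright end stop, 62 mm above the bench: push here towards the ring. The stop is a steel plate 92 mm wide (x), 10 mm thick, from 34 to 80 mm above the bench, with a sloped brace behind it. At the start this face lies 132 mm from the ring's axis, fully home 92 mm.
- relay: Loose bystander: orange sealed relay block, 28 x 44 x 34 mm; origin at the centre of its underside.
- capacitor_1: Loose bystander: smaller blue can capacitor on its end, 22 mm diameter, 40 mm high; origin at the centre of its underside.
- capacitor_0: Loose bystander: blue can capacitor on its end, 35 mm diameter, 50 mm high; origin at the centre of its underside.
- bolt_0: Loose bystander: hex bolt on its head, 27 mm across, 50 mm high; origin at the centre of its underside.
- driver_small: Loose bystander: small red screwdriver, lying, 130 mm long, 16 mm high; origin at the centre of its underside.
- marker: Loose bystander: marker pen lying, 131 mm long, 14 mm high; origin at the centre of its underside.

How it is judged (in metres and radians):
On the way, in this order (a step that is already met when the one before it is completed fails the run):
1. the ring's line has gone past the pointer once, the slide still out (value of joint lock_ring above 6.283 rad and value of joint slide below 0.006 m), for 0.1 s.
2. the ring is two full turns from tight, its line facing the pointer again, the slide still out (value of joint lock_ring between 12.216 and 12.916 rad and value of joint slide below 0.006 m), for 0.2 s.
3. the slide is pushed home (value of joint slide above 0.0375 m), for 0.2 s.
At the end, for the whole second after the job is handed in: The ring stands two full turns from tight (12.57 rad, within 0.35 rad), the slide is home (over 37.5 of its 40 mm) and at rest (value of joint lock_ring between 12.216 and 12.916 rad and value of joint slide above 0.0375 m and velocity of joint slide below 0.01 m/s); the robot touches nothing.
It fails at once if the ring is run far past the second meeting with the pointer (value of joint lock_ring above 13.766 rad).
It fails at once if the ring is squeezed or shoved hard (over 45 N) (contact force between the fingers and lock_ring above 45 N).
It fails at once if the slide is forced (over 45 N) (contact force between the fingers and slide above 45 N).
It fails at once if a thing beside the jig is shifted, lifted or carried (distance of any of relay, capacitor_1, capacitor_0, bolt_0, driver_small, marker from where it was at the start of the episode above 0.025 m).
It also fails if it takes over 67 s, if anything falls off the work surface, if the arm or the gripper's body presses on something with over 40 N, if the wrist force passes 120 N, or if a joint passes its speed limit or range.

### The arm

A 6-joint arm with a two-finger parallel gripper is mounted at the origin on the work surface; the furniture and walls round the work are solid. World frame = base frame: x ahead of the robot, y to its left, z up, the work surface at z = 0. Lengths are in m, angles in degrees, forces in N, time in s.
With the tool pointing down it reaches from about 0.325 to 0.775 m from the base axis. Payload 9.3 kg.
Tool frame: the origin (TCP) lies at the very end of the fingers, on their centre line; the grasp point (between the pads) lies bot.grip_depth behind it (bot.grip_depth is the distance from the TCP to the grasp point, in m); z points along the fingers, x is the direction in which the jaws open and shut, and the axes are right-handed (so a half turn about z gives the same grasp; the last joint's range is limited). The gripper opens to 85 mm and grips with 20 to 120 N. Pads are 22 mm wide; open, the fingers measure 114 mm over their backs; the gripper's body (76 mm by 85 mm) begins 54 mm behind the grasp point. The pads swing forward as they close: fully open they stand 13 mm farther back than shut.
Start: joints at [-74.232, 14.817, 1.232, 76.415, 0, 81.257], TCP at [0.228, -0.5, 0.231] pointing down, gripper open.
Joint ranges: [-174.27, 174.27], [-52.1, 104.24], [-59.71, 78.15], [-110.17, 111.67], [-87.03, 83.33], [-180, 180]. Speed limits (degrees/s): [127.2, 127.2, 159.86, 180, 180, 180].

### API

Orientations are given as a 3x3 rotation matrix whose columns are the frame's x, y, z axes.
In Python, from station import bot, claw, telemetry, grab_frame, finish_job, boxes_of, silhouettes, mark_of gives the robot as it stands. Calls block until the motion is done:
- bot.move_ptp(position, orientation): joint-space move of the TCP to a pose.
- bot.move_l(position, orientation=None, v=0.15): straight line of the TCP; orientation=None keeps the orientation; v is the mean speed in m/s.
- bot.move_j(angles): joint-space move.
- claw.open_gripper() and claw.clamp(): open the fingers fully, or close them until they stop; the grip force is fixed at half the most.
- bot.wait(seconds).
- bot.inverse_kinematics(position, orientation): joint angles nearest the present ones, or None.
- telemetry.read_state(): the state.
- grab_frame(name): name is "scene" or "top"; returns a dict with "img" (384x512x3 uint8, red, green, blue), "camera_matrix" (3x3 intrinsics, pixels), "k1" (the pictures are not rectified: a ray, as slopes to the right and down, at radius r is drawn at 1 + k1 r^2 times it, then the intrinsics apply), "xyz" and "orientation" of the camera in the world. Camera axes: x right, y down, z forward; pixel columns grow to the right and rows downward; lengths in m; the calibration is good to about 2 mm. A picture is of the moment at which its call begins. There is no depth.
A pose or a line that the arm cannot do raises bot.MotionError and nothing moves.
- finish_job(): hands the job in, once; it reports no verdict.
Trained networks look in a picture, given as the dict that the camera call returned (one of the last four; its "shot" number tells which), for a name from the list of things; names that differ only in an ending like _2 or _b are one class to them, and where a whole thing is asked for, a point or a joint stands for the part that bears it (a point fixed in the world has none). Each returns a list of dicts, best first, with "conf" (0 to 1); they miss things now and then, are a little off and sometimes report something else, mostly with a low value. They report only what shows in the picture. A call takes as long as a camera call.
- boxes_of(picture, label): "box" ([centre column, centre row, width, height] in pixels, round what is visible of it).
- silhouettes(picture, label): "region" (384x512 bool, what is visible of it) and "box" ([centre column, centre row, width, height] in pixels, round what is visible of it).
- mark_of(picture, label): "position" ([row, column] in pixels: a listed point, or the origin of a listed thing).
The state is a dict: "time": time; "joints": joint angles; "dq": joint speeds; "effort": joint torques, N m; "position": TCP position; "eef_rot": TCP orientation; "force": force on the tool from outside, world axes, zero at the start; "wrist_torque": the same for the moment, N m; "grip_width": opening from 0.0 (shut) to 1.0 (fully open).
Only numpy, scipy, OpenCV 4.12 (cv2) and the standard library are available. Lean on these libraries where they do the work, as an engineer would, in place of code of your own. Each camera call takes 0.05 s, during which the arm holds its last target.

## Working session

There is one attempt and no reset: what is moved stays moved. The work goes in short steps, each a Python script; the robot and the scene stay as the last script left them, time stands still between calls to the robot, and variables do not carry over. Pictures are saved under pics/ and viewed, and the job is handed in when it is done.

```bash
ls; mkdir -p pics; python3 - <<'E'
from station import bot, claw, telemetry, grab_frame, boxes_of, mark_of
import cv2
print(telemetry.read_state())
for n in ["scene","top"]:
    p=grab_frame(n); cv2.imwrite(f"pics/{n}0.png",p["img"][:,:,::-1])
    print(n,p["camera_matrix"],p["k1"],p["xyz"],p["orientation"])
    for l in ["ring_axis","ring_mark","pointer","stop_face","jig","relay","capacitor_0","capacitor_1","bolt_0","driver_small","marker"]:
        print(l,[(m["position"],m["conf"]) for m in mark_of(p,l)][:3])
print(telemetry.read_state()["time"],bot.grip_depth)
E
```

```text
pics
{'time': 0.0, 'joints': array([-7.42350741e+01,  1.48510051e+01,  1.19070600e+00,  7.64156526e+01,
       -9.58137361e-04,  8.12565055e+01]), 'dq': array([-0.00218422,  0.01448549,  0.07315004,  0.01256765, -0.04478383,
        0.07903745]), 'effort': array([ 6.39016129e-03, -5.55645597e+01,  3.44526780e+01,  1.37486987e-02,
        1.18350304e-04, -1.45742729e-05]), 'position': array([ 0.22806955, -0.50018384,  0.23067037]), 'eef_rot': array([[ 4.14826733e-01, -9.09900346e-01, -3.76249235e-04],
       [-9.09899477e-01, -4.14826863e-01,  1.27119988e-03],
       [-1.31274350e-03, -1.84978710e-04, -9.99999121e-01]]), 'force': array([-0.59582641, -0.36803807, -0.32416044]), 'wrist_torque': array([ 0.01277987,  0.00305577, -0.02911892]), 'grip_width': 1.0024313636410376}
scene [[397.3940487    0.         253.42917189]
 [  0.         397.3940487  192.3492496 ]
 [  0.           0.           1.        ]] -0.016595090660323514 [0.15483177 0.67250977 0.44701696] [[-0.8943719  -0.17705766  0.41079131]
 [-0.44700504  0.3884358  -0.8057941 ]
 [-0.01689404 -0.90430538 -0.42655173]]
ring_axis
[... 451 characters left out ...]
339]
 [  0.         449.58501106 186.69956047]
 [  0.           0.           1.        ]] -0.14734338832626173 [ 0.41480855 -0.01719722  0.90225202] [[-0.0298862  -0.99440721  0.10129718]
 [-0.99953062  0.0304144   0.00367361]
 [-0.00673395 -0.10113984 -0.99484943]]
ring_axis [([190.7, 304.9], 0.7)]
ring_mark [([178.4, 321.0], 0.87)]
pointer [([220.6, 299.4], 0.63)]
stop_face []
jig [([192.7, 301.8], 0.56)]
relay [([248.5, 333.2], 0.87)]
capacitor_0 [([241.9, 277.2], 0.63), ([234.3, 243.0], 0.39)]
capacitor_1 [([241.9, 277.2], 0.63), ([234.3, 243.0], 0.39)]
bolt_0 [([133.3, 261.5], 0.46)]
driver_small [([141.5, 334.6], 0.72), ([189.6, 303.9], 0.24)]
marker [([183.6, 218.6], 0.69)]
1.2 0.0187
```

```bash
cat > h.py <<'E'
import numpy as np
def ray(p,row,col):
    K=p["camera_matrix"]; d=np.array([(col-K[0,2])/K[0,0],(row-K[1,2])/K[1,1]])
    u=d.copy()
    for _ in range(20): u=d/(1+p["k1"]*(u@u))
    return np.array(p["orientation"])@np.array([u[0],u[1],1.0])
def onplane(p,row,col,z):
    r=ray(p,row,col);c=np.array(p["xyz"]);return c+r*(z-c[2])/r[2]
def proj(p,X):
    v=np.array(p["orientation"]).T@(np.array(X)-np.array(p["xyz"]));u=v[:2]/v[2];u=u*(1+p["k1"]*(u@u))
    K=p["camera_matrix"];return np.array([K[0,0]*u[0]+K[0,2],K[1,1]*u[1]+K[1,2]])
E
python3 - <<'E'
import cv2
a=cv2.imread("pics/top0.png");b=cv2.imread("pics/scene0.png")
cv2.imwrite("pics/top0z.png",cv2.resize(a[90:290,190:390],(600,600),interpolation=cv2.INTER_CUBIC))
cv2.imwrite("pics/scene0z.png",cv2.resize(b[120:270,190:390],(800,600),interpolation=cv2.INTER_CUBIC))
E
```

```text
(no output)
```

View pics/top0z.png

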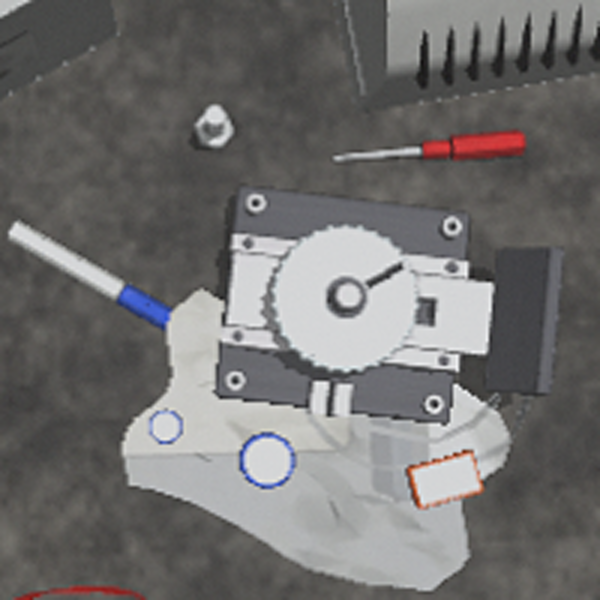

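View pics/scene0z.png

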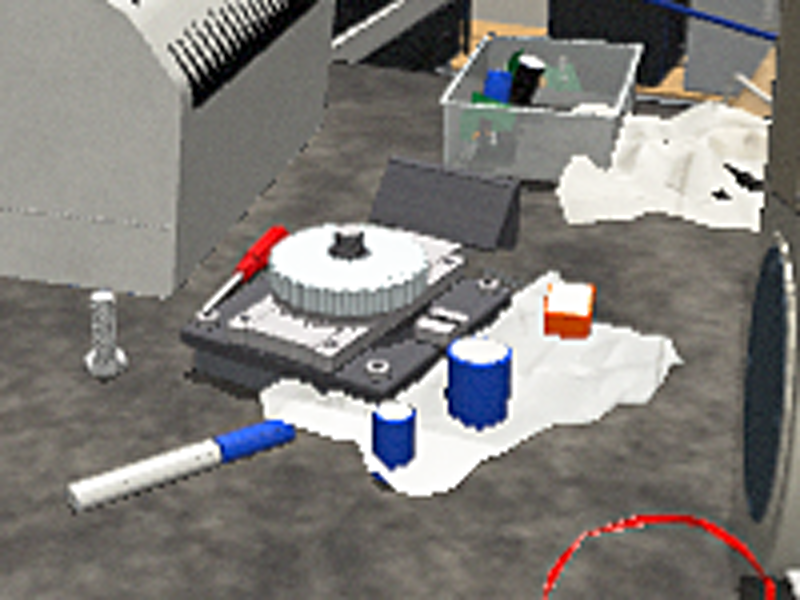

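View pics/top0.png

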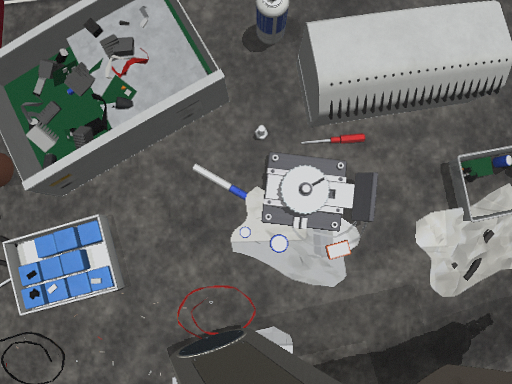

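```bash
python3 - <<'E'
from station import *
from h import *
import numpy as np
from scipy.optimize import least_squares
p={n:grab_frame(n) for n in ["top","scene"]}
L=["ring_axis","ring_mark","pointer","stop_face","relay","bolt_0","driver_small","capacitor_0"]
o={}
H=dict(ring_axis=.06,pointer=.042,stop_face=.062,ring_mark=.069,relay=0,bolt_0=0,driver_small=0,capacitor_0=0)
for l in L:
  for n in p:
    m=mark_of(p[n],l)
    for k in m[:2]:
      o.setdefault((l,n),k["position"])
      print(l,n,k["conf"],k["position"],onplane(p[n],*k["position"],H[l]).round(4))
# joint jig fit: cx,cy,yaw,mark angle
loc=dict(ring_axis=[0,0,.06],pointer=[.055,0,.042],stop_face=[0,.132,.062])
def W(q,v):
  c,s=np.cos(q[2]),np.sin(q[2]); return np.array([q[0]+c*v[0]-s*v[1],q[1]+s*v[0]+c*v[1],v[2]])
def f(q):
  r=[]
  for (l,n),pos in o.items():
    if l in loc: v=loc[l]
    elif l=="ring_mark": v=[.036*np.cos(q[3]),.036*np.sin(q[3]),.068+.003*(q[3]%6.283)/6.283]
    else: continue
    r+=list(proj(p[n],W(q,v))-np.array(pos)[::-1])
  return r
c=onplane(p["top"],*o["ring_axis","top"],.06)
s=least_squares(f,[c[0],c[1],np.pi,2.],loss="soft_l1")
print(s.x,np.degrees(s.x[2]),np.round(f(s.x),1))
q=s.x
np.save("jig.npy",q)
for n in p:
  im=p[n]["img"][:,:,::-1].copy()
  for v in [[0,0,.06],[.055,0,.042],[0,.132,.062],[0,0,.084]]+[[.047*np.cos(a),.047*np.sin(a),.069] for a in np.arange(0,6.3,.3)]+[[x*.07,y,.032] for x in(-1,1) for y in (-.075,.08)]:
    u=proj(p[n],W(q,v)); cv=np.round(u).astype(int); im[cv[1],cv[0]]=(0,0,255)
  import cv2
  x,y=(210,100) if n=="top" else (200,130)
  cv2.imwrite(f"pics/ov_{n}.png",cv2.resize(im[y:y+150,x:x+200],(800,600),interpolation=cv2.INTER_NEAREST))
E
```

```text
ring_axis top 0.97 [185.7, 304.5] [ 0.4995 -0.1109  0.06  ]
ring_axis scene 0.62 [186.2, 276.0] [ 0.4943 -0.111   0.06  ]
ring_mark top 0.8 [177.5, 320.2] [ 0.5131 -0.14    0.069 ]
ring_mark scene 0.94 [176.1, 277.8] [ 0.5063 -0.1492  0.069 ]
pointer top 0.74 [218.1, 297.4] [ 0.4395 -0.0968  0.042 ]
pointer scene 0.56 [195.3, 294.7] [ 0.4496 -0.1182  0.042 ]
stop_face top 0.7 [195.9, 375.2] [ 0.4758 -0.2444  0.062 ]
stop_face scene 0.69 [171.0, 302.2] [ 0.4694 -0.2206  0.062 ]
stop_face scene 0.4 [225.4, 308.3] [0.363  0.0346 0.062 ]
relay top 0.65 [245.6, 334.2] [ 0.3832 -0.1725  0.    ]
relay scene 0.5 [205.4, 331.7] [ 0.3773 -0.1845  0.    ]
bolt_0 top 0.66 [134.4, 261.8] [ 0.6136 -0.0347  0.    ]
bolt_0 scene 0.65 [213.4, 215.2] [ 0.6157 -0.0292  0.    ]
driver_small top 0.82 [141.7, 333.2] [ 0.5943 -0.1805  0.    ]
driver_small top 0.23 [246.4, 337.5] [ 0.3813 -0.1791  0.    ]
driver_small scene 0.62 [189.5, 250.6] [ 0.6002 -0.1848  0.    ]
capacitor_0 top 0.56 [240.3, 274.8] [ 0.3978 -0.0538  0.    ]
capacitor_0 top 0.5 [232.8, 245.3] [0.4145 0.0046 0.    ]
capacitor_0 scene 0.47 [237.8, 288.1] [ 0.4176 -0.0006  0.    ]
[ 0.49641976 -0.11018172  2.98419838  2.18199679] 170.98197256269222 [-0.3  1.6 -1.  -0.   1.4  0.4 -3.3  0.6  2.4 -1.5  0.4  3.4 -2.   0.1
  0.4 -3. ]
```

View pics/ov_top.png

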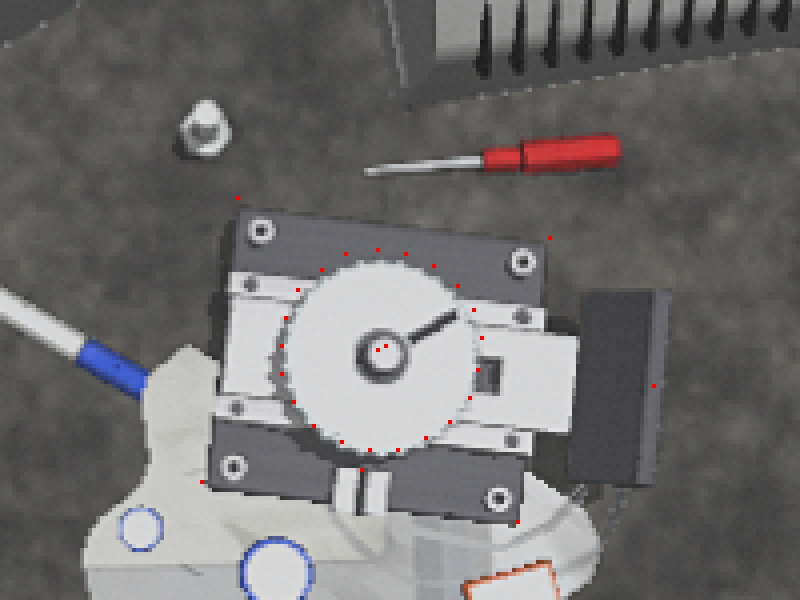

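View pics/ov_scene.png

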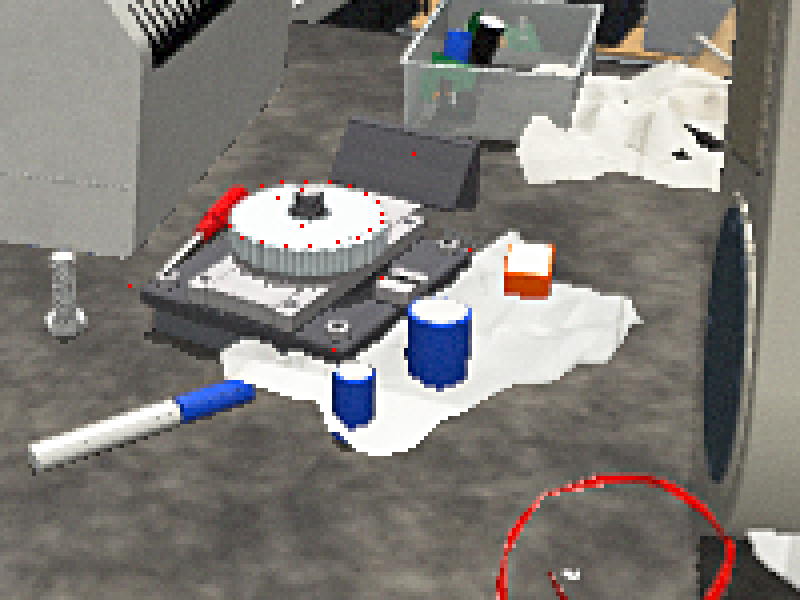

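```bash
python3 - <<'E'
from station import *
from h import *
import cv2
from scipy.optimize import least_squares
p={n:grab_frame(n) for n in ["top","scene"]}
P=[("top",(240,207),[-.07,-.075,.032]),("top",(547,243),[-.07,.08,.032]),("top",(208,487),[.07,-.075,.032]),("top",(520,523),[.07,.08,.032]),
("top",(381,357),[0,0,.069]),("top",(668,291),[-.046,.132,.08]),("top",(652,485),[.046,.132,.08]),("top",(385,354),[0,0,.084]),
("scene",(340,354),[.07,-.075,.032]),("scene",(472,245),[.07,.08,.032]),("scene",(143,292),[-.07,-.075,.032]),("scene",(308,192),[0,0,.084])]
def W(q,v):
  c,s=np.cos(q[2]),np.sin(q[2]); return np.array([q[0]+c*v[0]-s*v[1],q[1]+s*v[0]+c*v[1],v[2]])
def f(q,sel=("top","scene")):
  r=[]
  for n,uv,v in P:
    if n not in sel: continue
    off=np.array((210,100) if n=="top" else (200,130))
    r+=list(proj(p[n],W(q,v))-(np.array(uv)/4+off-.4))
  return r
for sel in [("top",),("scene",),("top","scene")]:
  s=least_squares(f,[.496,-.11,3.0],args=(sel,),loss="soft_l1"); print(sel,s.x,np.round(f(s.x,sel),1))
q=s.x
m=(np.array([435,327])/4+[210,100]-.4); X=onplane(p["top"],m[1],m[0],.069)
d=X[:2]-q[:2]; print("mark",X,np.hypot(*d),"theta0",(np.arctan2(d[1],d[0])-q[2])%(2*np.pi))
np.save("jig.npy",q)
for n in p:
  im=p[n]["img"][:,:,::-1].copy()
  for v in [[0,0,.06],[.055,0,.042],[0,.132,.062],[0,0,.084]]+[[.047*np.cos(a),.047*np.sin(a),.069] for a in np.arange(0,6.3,.3)]+[[x*.07,y,.032] for x in(-1,1) for y in (-.075,.08)]+[[x,.132,.08] for x in (-.046,.046)]:
    cv=np.round(proj(p[n],W(q,v))).astype(int); im[cv[1],cv[0]]=(0,0,255)
  x,y=(210,100) if n=="top" else (200,130)
  cv2.imwrite(f"pics/ow_{n}.png",cv2.resize(im[y:y+150,x:x+200],(800,600),interpolation=cv2.INTER_NEAREST))
print(telemetry.read_state()["time"])
E
```

```text
('top',) [ 0.49295729 -0.11009521  2.99346784] [-1.1 -0.5  0.3 -0.2 -1.4  0.5  0.1  0.7 -0.1 -0.1  1.4 -0.4  0.9  0.3
 -0.2 -0.2]
('scene',) [ 0.49272199 -0.10912205  3.00022599] [ 1.  -0.2  0.3  1.2 -1.7 -0.5 -0.2 -0.4]
('top', 'scene') [ 0.49293113 -0.11001906  2.99411735] [-1.1 -0.5  0.3 -0.3 -1.4  0.5  0.1  0.7 -0.2 -0.1  1.3 -0.4  0.9  0.3
 -0.3 -0.2  0.8 -0.4  0.5  1.1 -1.6 -0.8 -0.2 -0.5]
mark [ 0.50597372 -0.1362014   0.069     ] 0.029251044355311343 theta0 2.1804337413463237
2.2
```

View pics/ow_top.png

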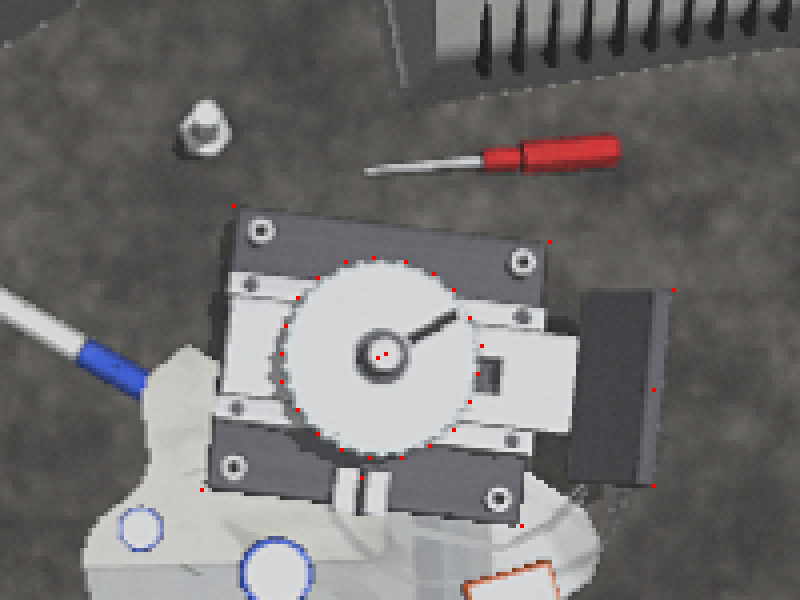

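View pics/ow_scene.png

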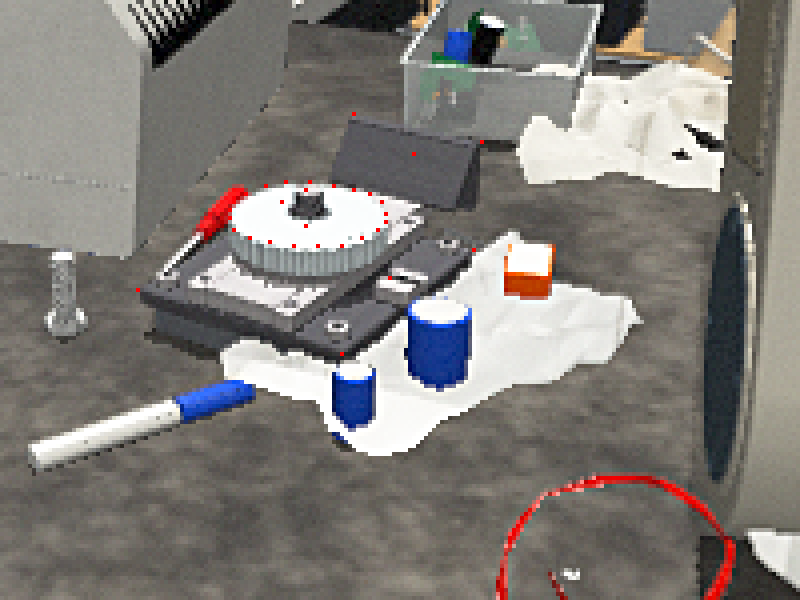

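```bash
python3 - <<'E'
from station import *
from h import *
p=grab_frame("top"); sc=grab_frame("scene")
for n,u,v in [("t",405,105),("t",620,62),("t",800,46)]:
  print("box bottom",onplane(p,v/4+100,u/4+210,0))
print("scene corner",onplane(sc,130+258/4,200+128/4,0), onplane(sc,130+245/4,200,0))
q=np.load("jig.npy")
for n,u,v,z in [("c0",277,572,.05),("c1",140,530,.04),("relay",507,600,.034),("drv tip",368,172,.01),("bolt",207,105,.05)]:
  X=onplane(p,v/4+100,u/4+210,z); print(n,X.round(3),np.hypot(*(X[:2]-q[:2])).round(3))
for a in range(0,360,30):
  r=np.radians(a)
  for psi in [a+45,a-45,a+135,a-135]:
    ps=(psi+97)%360-97; t=np.radians(ps)
    R=np.array([[np.cos(t),np.sin(t),0],[np.sin(t),-np.cos(t),0],[0,0,-1]])
    k=bot.inverse_kinematics([q[0]+.065*np.cos(r),q[1]+.065*np.sin(r),.053],R)
    print(a,ps,None if k is None else np.round(k,0))
E
```

```text
box bottom [ 0.62778743 -0.13684401  0.        ]
box bottom [ 0.64797954 -0.25017977  0.        ]
box bottom [ 0.65501512 -0.34722669  0.        ]
scene corner [ 0.6304311  -0.13692061  0.        ] [ 0.71820561 -0.11892794  0.        ]
c0 [ 0.393 -0.06   0.05 ] 0.111
c1 [0.415 0.004 0.04 ] 0.138
relay [ 0.376 -0.171  0.034] 0.132
drv tip [ 0.591 -0.115  0.01 ] 0.099
bolt [ 0.619 -0.034  0.05 ] 0.147
0 45 [-20.  23. -14.  53.   0.  25.]
0 -45 [-20.  23. -14.  53.   0. 115.]
0 135 [-20.  23. -14.  53.   0. -65.]
0 225 [ -20.   23.  -14.   53.    0. -155.]
30 75 [-17.  22. -16.  52.   0.  -2.]
30 -15 [-17.  22. -16.  52.   0.  88.]
30 165 [-17.  22. -16.  52.   0. -92.]
30 255 [-17.  22. -16.  52.   0. 178.]
60 105 [-15.  19. -20.  51.   0. -30.]
60 15 [-15.  19. -20.  51.   0.  60.]
60 195 [ -15.   19.  -20.   51.    0. -120.]
60 -75 [-15.  19. -20.  51.   0. 150.]
90 135 [-15.  17. -24.  49.   0. -60.]
90 45 [-15.  17. -24.  49.   0.  30.]
90 225 [ -15.   17.  -24.   49.    0. -150.]
90 -45 [-15.  17. -24.  49.   0. 120.]
120 165 [-17.  14. -28.  48.   0. -92.]
120 75 [-17.  14. -28. 
[... 550 characters left out ...]
]
210 75 [-29.  14. -29.  48.   0. -14.]
240 -75 [-30.  16. -25.  49.   0. 135.]
240 195 [ -30.   16.  -25.   49.    0. -135.]
240 15 [-30.  16. -25.  49.   0.  45.]
240 105 [-30.  16. -25.  49.   0. -45.]
270 -45 [-29.  19. -21.  50.   0. 106.]
270 225 [ -29.   19.  -21.   50.    0. -164.]
270 45 [-29.  19. -21.  50.   0.  16.]
270 135 [-29.  19. -21.  50.   0. -74.]
300 -15 [-26.  21. -17.  52.   0.  79.]
300 255 [-26.  21. -17.  52.   0. 169.]
300 75 [-26.  21. -17.  52.   0. -11.]
300 165 [ -26.   21.  -17.   52.    0. -101.]
330 15 [-23.  23. -14.  53.   0.  52.]
330 -75 [-23.  23. -14.  53.   0. 142.]
330 105 [-23.  23. -14.  53.   0. -38.]
330 195 [ -23.   23.  -14.   53.    0. -128.]
```

```bash
cat >> h.py <<'E'
from station import *
C=np.load("jig.npy")[:2]
def Rz(deg):
    t=np.radians(deg); return np.array([[np.cos(t),np.sin(t),0],[np.sin(t),-np.cos(t),0],[0,0,-1.]])
D=-135   # tool angle = a + D
def pos(a,r,z): 
    return [C[0]+r*np.cos(np.radians(a)),C[1]+r*np.sin(np.radians(a)),z]
def F(a,f0=0):
    s=telemetry.read_state(); f=s["force"]-f0; t=np.radians(a)
    return f@[np.cos(t),np.sin(t),0], f@[-np.sin(t),np.cos(t),0], f[2], s
E
python3 - <<'E'
from h import *
import time
claw.clamp()
a=75
bot.move_ptp(pos(a,.078,.13),Rz(a+D))
bot.move_l(pos(a,.078,.054),v=.1)
bot.wait(.2)
f0=telemetry.read_state()["force"]; print("f0",f0,telemetry.read_state()["time"])
np.save("f0.npy",f0)
r=.072
bot.move_l(pos(a,r,.054),v=.05)
while r>.05:
    r-=.001; bot.move_l(pos(a,r,.054),v=.03); x=F(a,f0); print(round(r,4),np.round(x[:3],2),np.round(x[3]["position"],4))
    if x[0]>2.5: break
print(telemetry.read_state()["time"])
p=grab_frame("top")
import cv2
cv2.imwrite("pics/touch.png",cv2.resize(p["img"][100:250,210:410,::-1],(800,600),interpolation=cv2.INTER_NEAREST))
E
```

```text
f0 [ 0.44233966 -0.95602145 -0.45215395] 6.175
0.071 [1.51 0.66 1.08] [ 0.5113 -0.0415  0.054 ]
0.07 [1.   0.7  0.18] [ 0.511  -0.0424  0.054 ]
0.069 [ 1.28  1.42 -0.42] [ 0.5108 -0.0434  0.054 ]
0.068 [ 0.88 -0.09  0.24] [ 0.5105 -0.0444  0.054 ]
0.067 [0.78 1.05 0.3 ] [ 0.5103 -0.0454  0.054 ]
0.066 [ 0.48 -0.26  0.11] [ 0.51   -0.0463  0.054 ]
0.065 [0.45 0.22 0.56] [ 0.5097 -0.0473  0.054 ]
0.064 [0.82 0.59 0.85] [ 0.5095 -0.0482  0.054 ]
0.063 [ 0.79  0.54 -0.37] [ 0.5092 -0.0492  0.054 ]
0.062 [1.49 0.62 1.19] [ 0.509  -0.0502  0.054 ]
0.061 [1.37 0.9  0.23] [ 0.5087 -0.0511  0.054 ]
0.06 [ 2.2   0.46 -0.21] [ 0.5085 -0.0521  0.054 ]
0.059 [ 4.28 -0.03  0.84] [ 0.5083 -0.0528  0.054 ]
9.6917
```

View pics/touch.png

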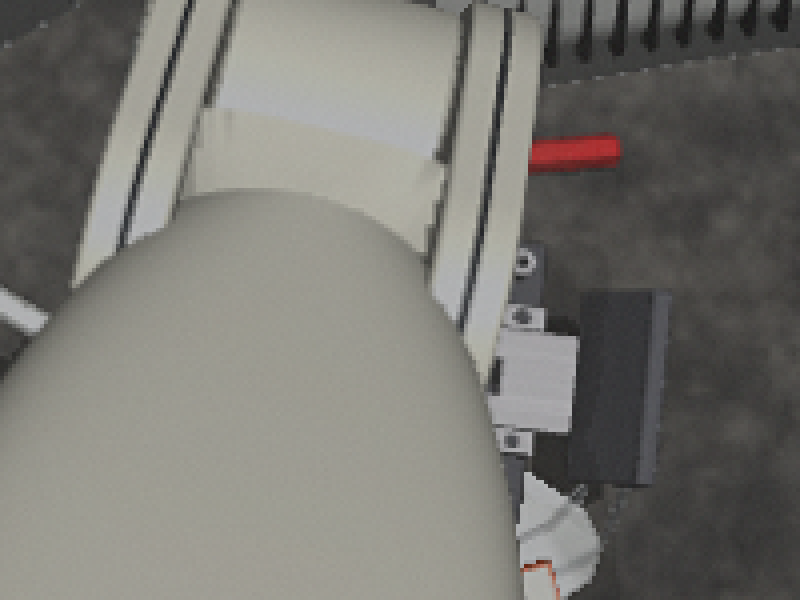

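```bash
cat >> h.py <<'E'
def stroke(a0,a1,r,step=10,v=.08,lo=3.,hi=7.,log=True):
    f0=np.load("f0.npy"); n=int(round((a1-a0)/step)); out=[]
    for i in range(1,n+1):
        a=a0+i*step
        bot.move_l(pos(a,r,.054),Rz(a+D),v=v)
        x=F(a,f0); fr,ft=x[0],x[1]
        out.append((a,round(r*1e3,1),round(fr,1),round(ft,1)))
        if fr<lo and r>.0560: r-=.0004
        if fr>hi: r+=.0004
        if fr>14: r+=.001
        if np.hypot(fr,ft)>28: print("STOP",out[-1]); break
    if log: print(out)
    print("t",telemetry.read_state()["time"])
    return a,r
E
python3 - <<'E'
from h import *
print(stroke(75,115,.0588))
p=grab_frame("scene")
import cv2
cv2.imwrite("pics/s1.png",cv2.resize(p["img"][130:280,200:400,::-1],(800,600),interpolation=cv2.INTER_NEAREST))
print([(m["position"],m["conf"]) for m in mark_of(p,"ring_mark")])
E
```

```text
[(85, 58.8, np.float64(0.1), np.float64(0.6)), (95, 58.4, np.float64(1.2), np.float64(-0.1)), (105, 58.0, np.float64(2.0), np.float64(-0.1)), (115, 57.6, np.float64(2.7), np.float64(0.1))]
t 11.0417
(115, 0.05720000000000001)
[([173.3, 268.0], 0.68)]
```

View pics/s1.png

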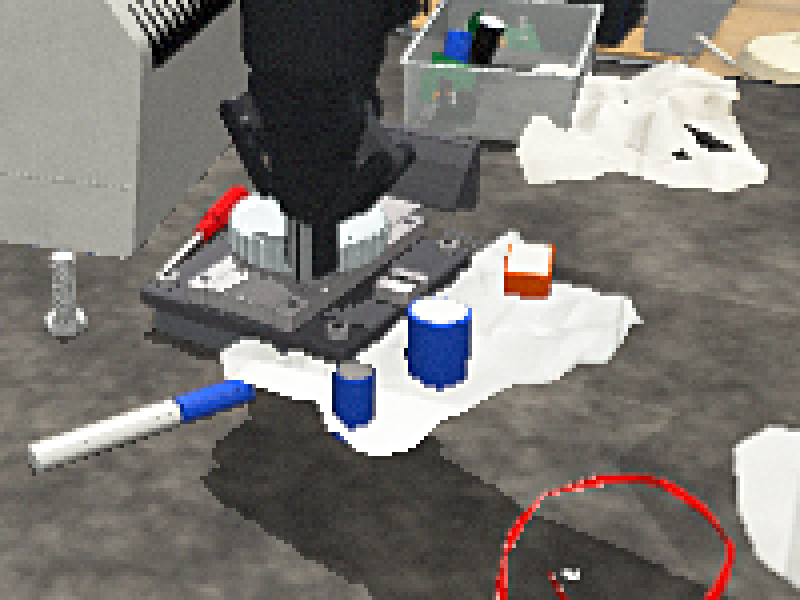

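```bash
cat > look.py <<'E'
from h import *
import cv2,sys
def look(name):
    p=grab_frame("top")
    cv2.imwrite(f"pics/{name}.png",cv2.resize(p["img"][100:250,210:410,::-1],(800,600),interpolation=cv2.INTER_NEAREST))
    yaw=np.load("jig.npy")[2]
    for m in mark_of(p,"ring_mark")[:2]:
        X=onplane(p,*m["position"],.073); d=X[:2]-C
        print("mark",m["conf"],m["position"],np.hypot(*d).round(4),"theta mod",((np.arctan2(d[1],d[0])-yaw)%(2*np.pi)).round(3))
E
python3 - <<'E'
from h import *
from look import look
a,r=stroke(115,285,.0572); print(a,r)
bot.move_l(pos(a,r+.006,.054),v=.1)
bot.move_l(pos(a,r+.006,.125),v=.2)
bot.move_ptp([.40,-.32,.25],Rz(30))
look("l1"); print(telemetry.read_state()["time"])
E
```

```text
[(125, 57.2, np.float64(5.1), np.float64(-0.6)), (135, 57.2, np.float64(4.5), np.float64(0.3)), (145, 57.2, np.float64(5.8), np.float64(-0.9)), (155, 57.2, np.float64(5.9), np.float64(-0.7)), (165, 57.2, np.float64(6.0), np.float64(-0.0)), (175, 57.2, np.float64(5.6), np.float64(-2.0)), (185, 57.2, np.float64(7.2), np.float64(-1.0)), (195, 57.6, np.float64(6.6), np.float64(-0.1)), (205, 57.6, np.float64(6.7), np.float64(-0.2)), (215, 57.6, np.float64(6.6), np.float64(0.3)), (225, 57.6, np.float64(7.3), np.float64(-0.1)), (235, 58.0, np.float64(4.9), np.float64(-0.1)), (245, 58.0, np.float64(5.1), np.float64(0.8)), (255, 58.0, np.float64(5.4), np.float64(0.5)), (265, 58.0, np.float64(5.0), np.float64(0.3)), (275, 58.0, np.float64(5.2), np.float64(0.6)), (285, 58.0, np.float64(5.0), np.float64(0.9))]
t 16.6667
285 0.057999999999999996
mark 0.97 [200.8, 295.2] 0.0292 theta mod 5.725
mark 0.42 [192.0, 300.3] 0.0108 theta mod 5.472
19.0583
```

View pics/l1.png

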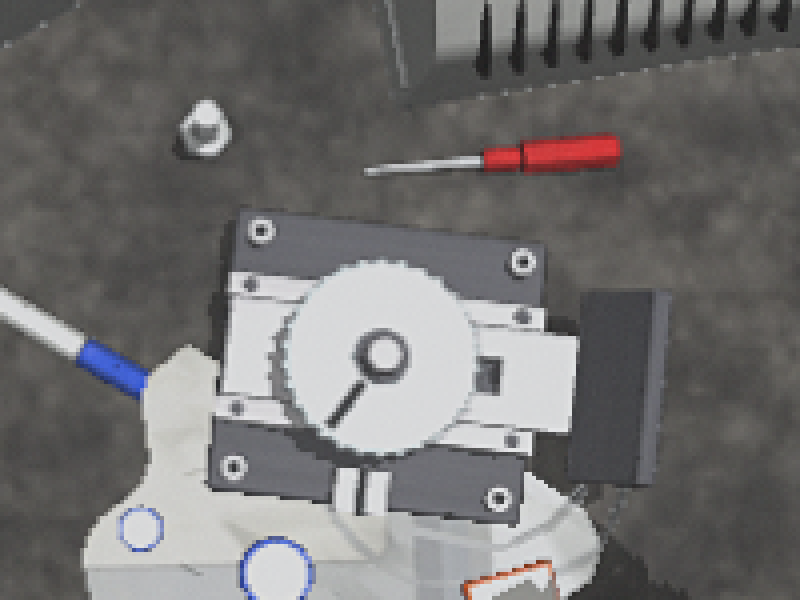

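```bash
python3 - <<'E'
from h import *
from look import look
a=75
bot.move_ptp(pos(a,.075,.125),Rz(a+D))
bot.move_l(pos(a,.068,.054),v=.15)
bot.move_l(pos(a,.0582,.054),v=.06); print(np.round(F(a,np.load("f0.npy"))[:3],1))
a,r=stroke(75,285,.0578); print(a,r)
bot.move_l(pos(a,r+.006,.054),v=.1)
bot.move_l(pos(a,r+.006,.125),v=.2)
bot.move_ptp([.40,-.32,.25],Rz(30))
look("l2"); print(telemetry.read_state()["time"])
E
```

```text
[7.8 0.  1.5]
[(85, 57.8, np.float64(6.5), np.float64(1.5)), (95, 57.8, np.float64(5.5), np.float64(0.9)), (105, 57.8, np.float64(4.7), np.float64(0.4)), (115, 57.8, np.float64(5.6), np.float64(-1.0)), (125, 57.8, np.float64(4.1), np.float64(0.9)), (135, 57.8, np.float64(2.5), np.float64(0.9)), (145, 57.4, np.float64(5.7), np.float64(0.1)), (155, 57.4, np.float64(5.2), np.float64(0.1)), (165, 57.4, np.float64(5.4), np.float64(-0.9)), (175, 57.4, np.float64(6.7), np.float64(-1.2)), (185, 57.4, np.float64(6.6), np.float64(-0.1)), (195, 57.4, np.float64(8.0), np.float64(-0.7)), (205, 57.8, np.float64(7.2), np.float64(-1.0)), (215, 58.2, np.float64(5.1), np.float64(0.0)), (225, 58.2, np.float64(7.0), np.float64(-1.5)), (235, 58.2, np.float64(6.8), np.float64(0.1)), (245, 58.2, np.float64(6.8), np.float64(-0.1)), (255, 58.2, np.float64(4.7), np.float64(0.9)), (265, 58.2, np.float64(5.3), np.float64(0.5)), (275, 58.2, np.float64(5.1), np.float64(1.1)), (285, 58.2, np.float64(6.1), np.float64(0.5))]
t 28.7
285 0.058199999999999995
mark 0.85 [170.2, 308.3] 0.0349 theta mod 3.065
mark 0.65 [184.5, 223.1] 0.1521 theta mod 4.78
31.0917
```

View pics/l2.png

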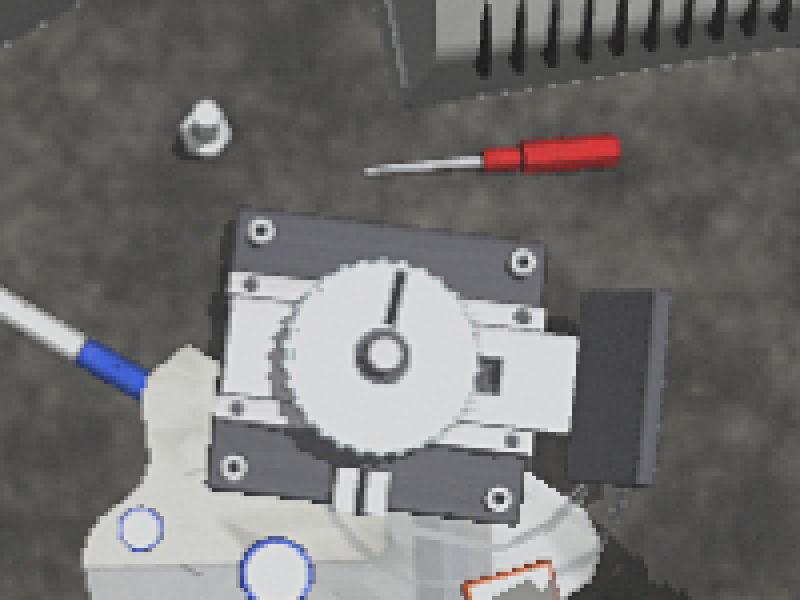

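```bash
python3 - <<'E'
from h import *
from look import look
a=95
bot.move_ptp(pos(a,.075,.125),Rz(a+D))
bot.move_l(pos(a,.068,.054),v=.15)
bot.move_l(pos(a,.0582,.054),v=.06); print(np.round(F(a,np.load("f0.npy"))[:3],1))
a,r=stroke(95,282,.0578,step=11); print(a,r)
bot.move_l(pos(a,r+.006,.054),v=.1)
bot.move_l(pos(a,r+.006,.125),v=.2)
bot.move_ptp([.40,-.32,.25],Rz(30))
look("l3"); print(telemetry.read_state()["time"])
E
```

```text
[ 5.6 -1.4  2.3]
[(106, 57.8, np.float64(4.2), np.float64(-0.6)), (117, 57.8, np.float64(2.7), np.float64(-0.2)), (128, 57.4, np.float64(3.4), np.float64(0.3)), (139, 57.4, np.float64(2.4), np.float64(0.2)), (150, 57.0, np.float64(5.3), np.float64(-0.8)), (161, 57.0, np.float64(5.6), np.float64(-0.7)), (172, 57.0, np.float64(6.2), np.float64(-1.6)), (183, 57.0, np.float64(6.4), np.float64(-1.9)), (194, 57.0, np.float64(8.1), np.float64(-0.8)), (205, 57.4, np.float64(6.8), np.float64(0.3)), (216, 57.4, np.float64(8.2), np.float64(-0.3)), (227, 57.8, np.float64(6.8), np.float64(0.6)), (238, 57.8, np.float64(6.9), np.float64(-0.1)), (249, 57.8, np.float64(5.3), np.float64(0.3)), (260, 57.8, np.float64(6.6), np.float64(0.8)), (271, 57.8, np.float64(6.0), np.float64(0.3)), (282, 57.8, np.float64(5.3), np.float64(1.0))]
t 39.4333
282 0.0578
mark 0.69 [206.0, 305.1] 0.0325 theta mod 0.117
41.7833
```

View pics/l3.png

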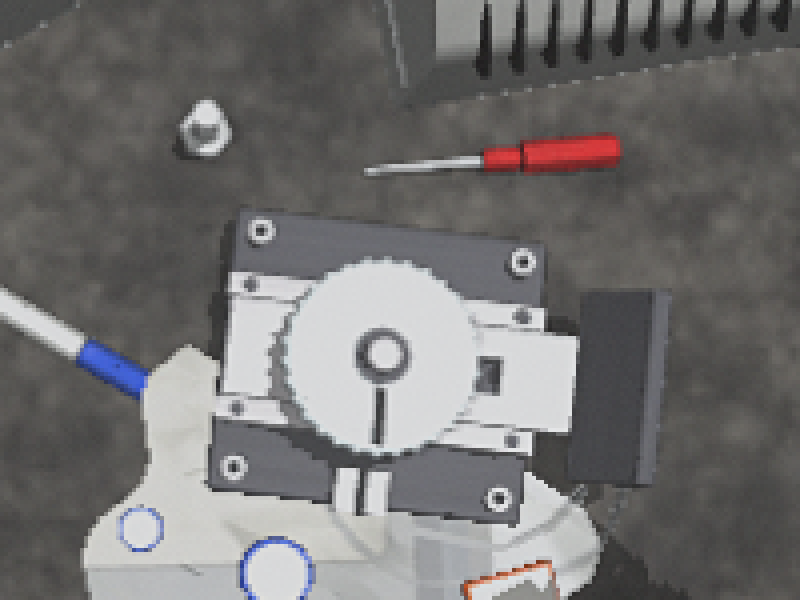

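```bash
python3 - <<'E'
from h import *
from look import look
yaw=np.load("jig.npy")[2]; Y=np.array([-np.sin(yaw),np.cos(yaw)])
P=lambda y,z:[*(C+Y*y),z]
R=Rz(np.degrees(yaw)-180)
bot.move_ptp(P(.17,.15),R)
bot.move_l(P(.17,.052),v=.2)
f0=telemetry.read_state()["force"]
y=.15; bot.move_l(P(y,.052),v=.08)
out=[]
while y>.094:
    y-=.004 if y>.112 else .001
    bot.move_l(P(y,.052),v=.05 if y>.112 else .03)
    s=telemetry.read_state(); f=s["force"]-f0; fy=f[:2]@Y; ya=(s["position"][:2]-C)@Y
    out.append((round(y,4),round(ya,4),round(fy,1)))
    if fy>14: break
    if s["time"]>58: break
print(out)
bot.move_l(P(y+.02,.052),v=.1)
bot.move_l(P(y+.02,.13),v=.25)
bot.move_ptp([.40,-.34,.25],Rz(30))
look("l4"); print(telemetry.read_state()["time"])
E
```

```text
[(0.146, np.float64(0.1459), np.float64(0.4)), (0.142, np.float64(0.1419), np.float64(0.0)), (0.138, np.float64(0.1377), np.float64(0.5)), (0.134, np.float64(0.1336), np.float64(0.4)), (0.13, np.float64(0.1296), np.float64(-0.2)), (0.126, np.float64(0.1256), np.float64(0.5)), (0.122, np.float64(0.1216), np.float64(-0.2)), (0.118, np.float64(0.1176), np.float64(0.1)), (0.114, np.float64(0.1136), np.float64(0.3)), (0.11, np.float64(0.1097), np.float64(0.4)), (0.109, np.float64(0.1089), np.float64(0.1)), (0.108, np.float64(0.1081), np.float64(1.6)), (0.107, np.float64(0.107), np.float64(1.9)), (0.106, np.float64(0.1059), np.float64(1.4)), (0.105, np.float64(0.1049), np.float64(1.6)), (0.104, np.float64(0.1039), np.float64(2.2)), (0.103, np.float64(0.1038), np.float64(5.6)), (0.102, np.float64(0.1038), np.float64(11.2)), (0.101, np.float64(0.1037), np.float64(15.6))]
mark 0.62 [207.3, 303.7] 0.035 theta mod 0.042
50.2
```

View pics/l4.png

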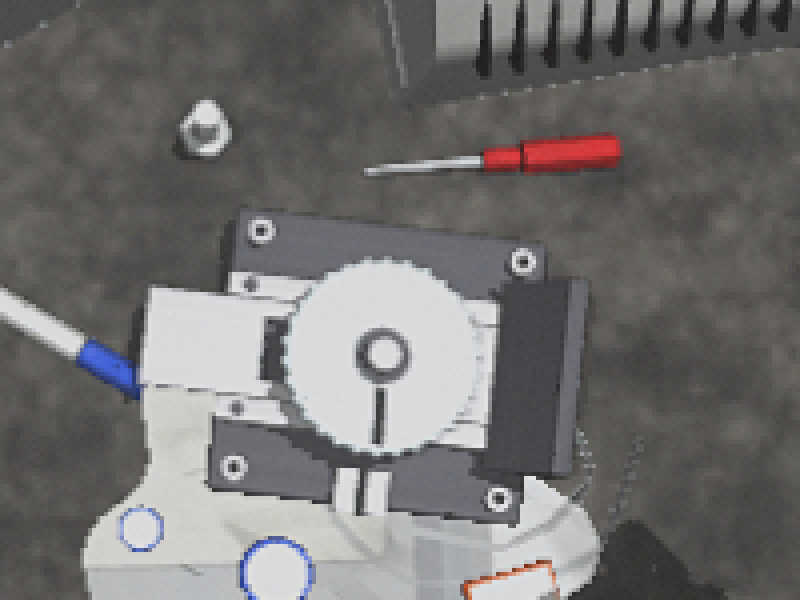

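```bash
python3 -c "
from station import *
finish_job()"
```

```text
the job is handed in; nothing more can be done
```

I turned the ring to its second meeting with the pointer, pushed the slide home and handed the job in. No verdict was reported; the robot's clock read about 50 s at the last check, just before I handed in.

- **Ring:** I turned it in three strokes with a closed fingertip on the rim. The force readings, taken after each short move, stayed around 8 N or less. It went from about 2.18 rad through 5.73 and 9.35 to about 12.6–12.7 rad. The target is 12.57 ± 0.35. My last two network readings of the line disagree slightly, at 0.12 and 0.04 rad past the pointer, but both are well inside the limit.
- **Slide:** I pushed it by the end stop's outer face at about 2 N. It came to a firm stop where the force rose to 15.6 N and the fingertip no longer advanced. The last picture shows the stop moved about 40 mm, up against the guide ends.
- **Bystanders:** In the last picture the bolt, screwdriver and two capacitors, and the visible parts of the marker and relay, look unmoved. The marker's cap end lies right beside the slide's far end.
- **Arm:** It stands clear of everything.

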